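# Shut and cam-lock the instrument case

## Task

Slide the cover of the grey tool case fully shut, then turn the black bar knob on the case's cam lock clockwise until the sprung plunger drops into the cam's notch, so that the cover is locked in. Let go of the case, and leave the marker, the tape roll and the weighing boat where they are.

Things in the scene. Friction and masses are not known exactly. Their poses are not given: they have to be found in the camera images.
- case: Fixed grey tool case holding two spanners. Origin on the worktop under the box's middle, z up; yaw 0 +-0.3. Box: x -55 to 55, y -103 to 97 mm, rails 55 mm high. The cover slides along y. A plinth 38 mm high at the +y end (x 34 to 168, y 95 to 171) carries the cam (upright axis at x 76, y 133) and on its +x side the plunger.
- cover (a joint): How far the cover is open, m: 0 fully shut at its stop, 0.10 at the other stop; grows along the case's +y. Drags with about 1.5 N, stays where left. Captive plate 99.5 x 197 x 6 mm, top 49 mm high. With the cam unlocked it passes the cam's flat; once turned, the cam's round side stands behind its +y end and holds it in (or keeps an open cover from shutting).
- cover_grip (a point): Point on the cover's black pull bar, mid-length, 65 mm above the worktop. The bar is 70 mm long along the case's x, 14 mm thick along y, and reaches from 49 to 77 mm above the worktop. Axes as the case's.
- cam (a joint): Angle of the cam, rad, growing clockwise seen from above. Starts between -0.2 and 0.2 (unlocked). At 1.134 its notch faces the plunger; within about 0.15 of that the plunger slips into the V notch and centres the cam there once the knob is let go. Turned farther, it climbs out. Stops at -0.35 and 1.6. Takes about 0.1 N m, up to 0.3 N m at the notch.
- cam_grip (a point): Point on the cam's axis in its black bar knob, 70 mm above the worktop. Bar 63 mm long (36 behind to 27 mm before the axis), 14 mm thick, 8 mm at the narrow end, from 53 to 83 mm high. x axis: along the bar to the narrow end, over the notch; z up. Locked, it points along the case's +x, at the plunger. Below is the steel cam disc, 80 mm across, top 53 mm high.
- plunger (a joint): Travel of the sprung plunger, m: about 0 while its brass roller rides on the cam's round rim, about 0.009 when it has dropped fully into the notch, towards the cam's axis. The spring presses it inward with 5 to 8 N.
- marker: Bystander: marker pen lying beside the case, 128 mm long, 15 mm thick; origin at its underside's middle.
- tape_roll: Bystander: roll of tape lying flat, 68 mm across, 19 mm high, in the corner between box and plinth; origin at its underside's middle.
- weigh_boat: Bystander: square white weighing boat, 74 mm wide, 16 mm high; origin at its underside's middle.
- plunger_tip (a point): Centre of the plunger's brass roller (10 mm across), 48 mm above the worktop, on the cam's +x side in the case's frame. Behind it the plunger's aluminium housing, 58 mm high (x 132 to 166 mm in the case's frame, 30 mm wide); a black tail button 18 mm across stands out at the back and moves in with it.

How it is judged (in metres and radians):
On the way, in this order (a step that is already met when the one before it is completed fails the run):
1. the cover is shut while the cam is still unlocked (value of joint cover below 0.004 m and value of joint plunger below 0.003 m), for 0.2 s.
2. the cam is turned until the plunger is in its notch (value of joint plunger above 0.006 m and value of joint cam between 0.98 and 1.29 rad), for 0.2 s.
At the end, for the whole second after the job is handed in: The cover is shut to within 5 mm, the plunger has dropped at least 6 mm into the notch, and the cam rests within 0.15 rad of the locked angle (all of step 2 and value of joint cover below 0.005 m and velocity of joint cam between -0.05 and 0.05 rad/s); the robot touches nothing.
It fails at once if the marker is moved more than 30 mm (distance of marker from where it was at the start of the episode above 0.03 m).
It fails at once if the tape roll is moved more than 30 mm (distance of tape_roll from where it was at the start of the episode above 0.03 m).
It fails at once if the weighing boat is moved more than 30 mm (distance of weigh_boat from where it was at the start of the episode above 0.03 m).
It also fails if it takes over 45 s, if anything falls off the work surface, if the arm or the gripper's body presses on something with over 40 N, if the wrist force passes 120 N, or if a joint passes its speed limit or range.

## Robot

A 6-joint arm with a two-finger parallel gripper is mounted at the origin on a cart in front of the work surface, level with it; the furniture and walls round the work are solid. World frame = base frame: x ahead of the robot, y to its left, z up, the work surface at z = 0. Lengths are in m, angles in degrees, forces in N, time in s.
With the tool pointing down it reaches from about 0.35 to 0.875 m from the base axis. Payload 4.2 kg.
Tool frame: the origin (TCP) lies on the front face of the gripper's body, between the roots of the fingers; the fingertips stand finger_overhang ahead of it and the grasp point (between the pads) lies 51 mm ahead of it (finger_overhang is the distance from the TCP to the fingertips, in m); z points along the fingers, y is the line along which they close (so a half turn about z gives the same grasp; the last joint's range is limited). The gripper opens to 87 mm and grips with 3 to 60 N. Pads are 19 mm wide; open, the fingers measure 117 mm over their backs; the gripper's body (75 mm by 190 mm) begins 51 mm behind the grasp point.
Start: joints at [-58.522, 22.042, 0.453, 0, -68.411, -14.817], TCP at [0.179, -0.599, 0.292] pointing down, gripper open.
Joint ranges: [-179.83, 179.83], [-69.29, 118.12], [-61.27, 80.66], [-181.25, 117.63], [-171.15, -9.14], [-177.46, 177.46]. Speed limits (degrees/s): [159.86, 159.86, 180, 180, 180, 180].

## Interface

Orientations are given as a 3x3 rotation matrix whose columns are the frame's x, y, z axes.
In Python, from station import sense, capture, camera_model, finish_job, finger_overhang gives the robot as it stands. The module is installed in compiled form; this text tells all that it offers.
- The arm moves only by the tool jog_arm, never from a script. Its argument "rows" is a list that holds one entry, the list of rows, each a list of 4 numbers: the shift along the tool's x, y, z in m, then the turn about the tool's z in rad. A call has 1 to 20 rows; each row shifts and turns the commanded pose from where the row before left it, along the tool's axes as they then stand; what a row does not reach is not made up. A row lasts 1/8 s, in which the tool goes at most 62.5 mm and 10.7 degrees, less where a joint would pass 70% of its speed; a pose out of reach is approached as far as the arm can. A call is refused whole if a number of a shift passes 0.0625 or a number of a turn 0.188, either way. A call with a gripper value outside its range is refused whole. "claw" is the opening, from 0 (shut) to 1 (fully open), set as the call begins (left out, the last holds). The fingers move at their own pace and stop on an object; the grip force is fixed at half the most. Time passes only in rows, so rows that do not move let the fingers close. It gives the time, the measured TCP pose, the force, the opening and the grip force at its end, in the units of the state.
- sense(): the state, without advancing time (a new reading comes with each control period).
- capture(name): name is "scene" or "top"; returns the picture (420x560x3 uint8, red, green, blue); there is no depth.
- camera_model(name): a dict with "fovy" (degrees; the focal length in pixels is half the picture's height over the tangent of half this angle, whatever the lens; pixels are square), "cx", "cy" (the principal point, pixels), "eye" and "rotation" of the camera in the world. Camera axes: x right, y down, z forward; pixel columns grow to the right and rows downward; lengths in m; the calibration is good to about 2 mm. A picture is of the moment at which its call begins. camera_model takes no time and is no camera call.
- finish_job(): hands the job in; it is judged then, once.
The state is a dict: "time_s": time; "joints": joint angles; "joint_velocities": joint speeds; "effort": joint torques, N m; "tcp_pos": TCP position; "ee_rot": TCP orientation; "wrist_force": force on the tool from outside, world axes, zero at the start; "moment": the same for the moment, N m; "gripper_width": opening from 0.0 (shut) to 1.0 (fully open); "gripper_force": force on a finger pad.
Only numpy, scipy, OpenCV 4.12 (cv2) and the standard library are available. Lean on these libraries where they do the work, as an engineer would, in place of code of your own. Each camera call takes 0.05 s, during which the arm holds its last target. There are 200 camera calls.

## Working session

There is one attempt and no reset: what is moved stays moved. The work goes in short steps, Python scripts to look and compute and a tool call to move; the robot and the scene stay as the last step left them, time stands still between calls to the robot, and variables do not carry over. Pictures are saved under pics/ and viewed, at most 10 in all, crops included, and the job is handed in when it is done.

Besides the shell and the picture viewer there is one more tool, called as name([rows], argument=value, ...), one row to a line, values as JSON. jog_arm: Moves the arm, as the interface text tells. Its arguments: {"type":"object","properties":{"rows":{"type":"array"},"claw":{"type":"number"}},"required":["rows"]}

```bash
mkdir -p pics; python3 - <<'E'
from station import *
import cv2
for n in("scene","top"):
    cv2.imwrite(f"pics/{n}0.png",capture(n)[:,:,::-1]); print(n,camera_model(n))
print(finger_overhang); s=sense(); print(s)
E
```

```text
scene {'fovy': 46.59100732952458, 'cx': 280.1715358382774, 'cy': 209.27055126325976, 'eye': array([0.17610484, 0.8232855 , 1.00920714]), 'rotation': array([[-0.90557726, -0.32347958,  0.27439165],
       [-0.42390998,  0.66701369, -0.61269329],
       [ 0.01517078, -0.67115847, -0.74115866]])}
top {'fovy': 55.5617080828554, 'cx': 279.6929616665737, 'cy': 206.70820195565668, 'eye': array([0.37648884, 0.0598464 , 0.900374  ]), 'rotation': array([[-0.02232985, -0.98500236,  0.17108981],
       [-0.99886167,  0.02919615,  0.03772195],
       [-0.04215138, -0.17005273, -0.98453305]])}
0.0697
{'time_s': 0.1, 'joints': array([-5.85209424e+01,  2.20865538e+01,  3.87141598e-01, -2.55883710e-02,
       -6.84080947e+01, -1.48176185e+01]), 'joint_velocities': array([-0.05377417, -0.10126531,  0.22309748,  0.19654061,  0.03151596,
       -0.06070179]), 'effort': array([ 1.36243225e-04, -3.91688740e+01,  1.87934893e+01,  4.23186332e+00,
        1.34960367e-02, -7.96550921e-05]), 'tcp_pos': array([ 0.17912157, -0.59837219,  0.29126285]), 'ee_rot': array([[-9.58062871e-01, -2.86557402e-01, -6.25637725e-04],
       [-2.86558074e-01,  9.58061151e-01,  1.81702368e-03],
       [ 7.87176140e-05,  1.92010446e-03, -9.99998153e-01]]), 'wrist_force': array([ 0.05027532, -0.07813454, -1.43397662]), 'moment': array([0.00483191, 0.03852151, 0.02665283]), 'gripper_force': 0.0, 'gripper_width': 0.9995198707315345}
```

View pics/top0.png

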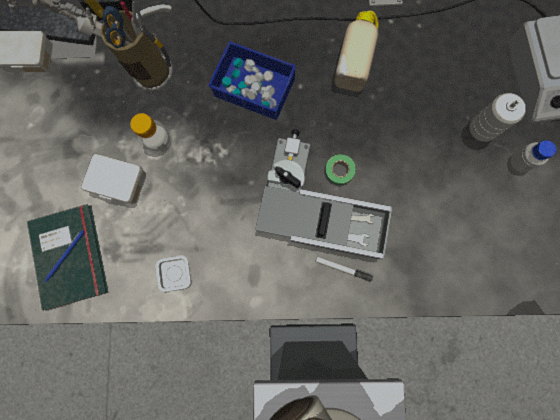

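View pics/scene0.png

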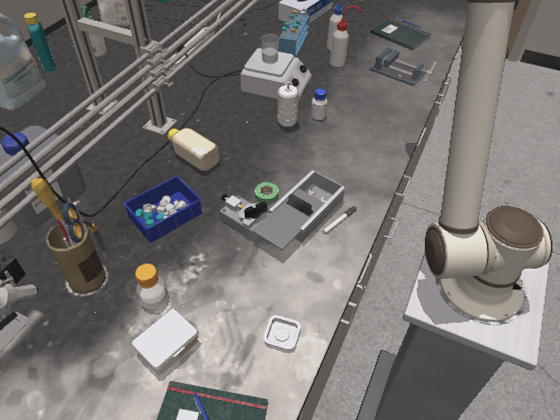

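The top view shows the case at about (257–390, 185–257), its pull bar at (324, 220), the cam knob at (288, 177) and the plunger at (292, 145). The tape is at (340, 169), the marker at (345, 268) and the boat at (174, 273). I'll zoom in for measurement.

```bash
cat > h.py <<'E'
from station import *
import cv2, numpy as np
def ray(n,px,z):
    m=camera_model(n); f=210/np.tan(np.radians(m["fovy"]/2))
    d=m["rotation"]@np.array([(px[0]-m["cx"])/f,(px[1]-m["cy"])/f,1]); e=m["eye"]
    return (e+d*(z-e[2])/d[2])[:2]
def proj(n,P):
    m=camera_model(n); f=210/np.tan(np.radians(m["fovy"]/2))
    c=(np.atleast_2d(P)-m["eye"])@m["rotation"]
    return c[:,:2]/c[:,2:]*f+[m["cx"],m["cy"]]
def crop(n,x0,y0,w,h,k,name):
    cv2.imwrite(f"pics/{name}.png",cv2.resize(capture(n)[y0:y0+h,x0:x0+w,::-1],None,fx=k,fy=k,interpolation=cv2.INTER_CUBIC))
E
python3 - <<'E'
from h import *
crop("top",250,120,150,112+36,5-1,"tc")
crop("scene",210,165,150,100,5,"sc")
E
```

```text
(no output)
```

View pics/tc.png

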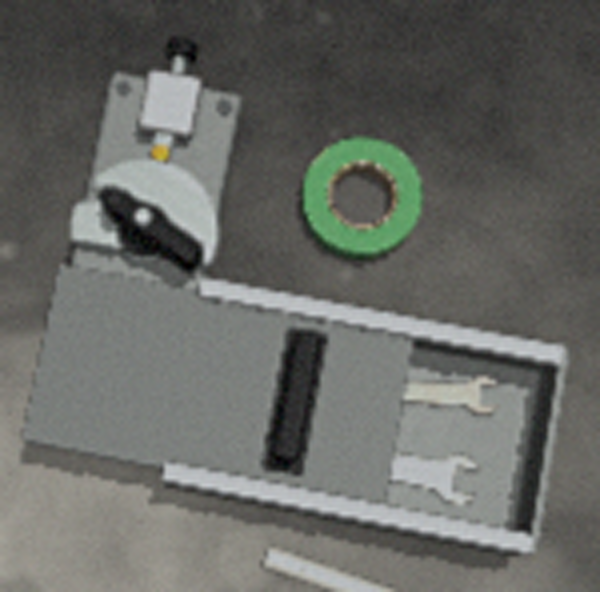

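View pics/sc.png

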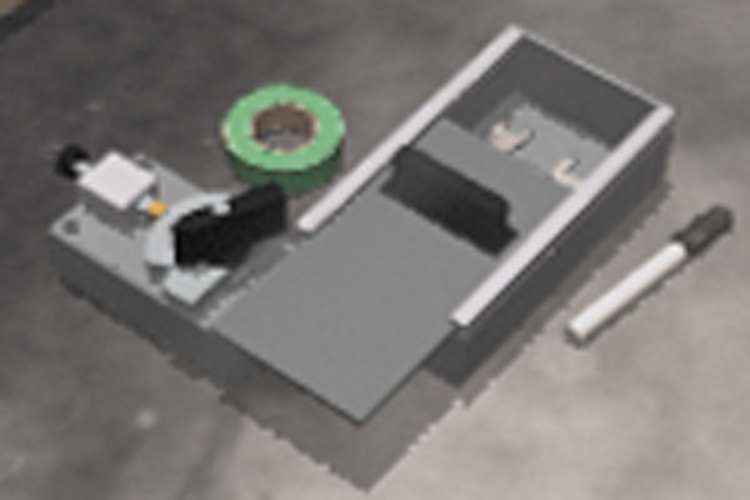

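The crop (x4) shows the rail corners at (566,347), (532,552), (200,285) and (165,470). The bar's top ends are at (313,330) and (282,465), and the cover's front corner at (22,440). The knob's narrow end is at (105,192), its wide end at (197,262), and the axis cap at about (143,216). The cover is well open and the cam is near unlocked.

```bash
cat > fit.py <<'E'
from h import *
from scipy.optimize import least_squares
T=lambda x,y:((x+.5)/4-.5+250,(y+.5)/4-.5+120); S=lambda x,y:((x+.5)/5-.5+210,(y+.5)/5-.5+165)
obs=[("top",T(566,347),(55,-103,55)),("top",T(532,552),(-55,-103,55)),("top",T(200,285),(55,97,55)),("top",T(165,470),(-55,97,55)),
("scene",S(517,28),(55,-103,55)),("scene",S(672,108),(-55,-103,55)),("scene",S(460,322),(-55,97,55)),("scene",S(303,225),(55,97,55)),
("top",T(160,153),(124,133,53)),("top",T(143,215),(76,133,84))]
def W(p,P):
    c,s=np.cos(p[2]),np.sin(p[2]); P=np.array(P)/1000
    return np.array([p[0]+c*P[0]-s*P[1],p[1]+s*P[0]+c*P[1],P[2]])
f=lambda p:np.concatenate([proj(n,W(p,P))[0]-q for n,q,P in obs[:8]])
r=least_squares(f,[.4,0,0],loss="soft_l1"); p=r.x
def inv(n,q,z):
    d=ray(n,q,z)-p[:2]; c,s=np.cos(p[2]),np.sin(p[2]); return np.array([c*d[0]+s*d[1],-s*d[0]+c*d[1]])*1000
if __name__=="__main__":
    print("case",p,"res px",r.fun.round(1))
    for l,n,q,z in [("cov front","top",T(22,440),.049),("cov front s","scene",S(358,422),.049),("cov rear","top",T(410,340),.049),
    ("bar e1","top",T(313,332),.077),("bar e2","top",T(283,462),.077),("bar sc1","scene",S(408,150),.077),("bar sc2","scene",S(513,218),.077),
    ("roller","top",T(160,153),.053),("axis","top",T(143,215),.083),("narrow","top",T(105,192),.083),("wide","top",T(194,258),.083),
    ("narrow s","scene",S(178,230),.083),("wide s","scene",S(275,190),.083)]: print(l,inv(n,q,z).round(1))
    w=W(p,(76,133,70)); print("cam",w)
E
python3 fit.py
```

```text
case [ 0.48389832 -0.03363849 -0.22002565] res px [ 0.6  0.9  1.1  0.7 -0.4 -0.8 -1.4  2.8 -1.5 -1.5 -0.1 -0.5 -0.1  0.3
 -2.4 -0.3]
cov front [-47.1 174.1]
cov front s [-50.3 175.4]
cov rear [ 46.1 -20.6]
bar e1 [35.1 32.5]
bar e2 [-34.9  35.6]
bar sc1 [26.8 32.6]
bar sc2 [-45.   37.8]
roller [122.6 131.5]
axis [ 78.9 131.6]
narrow [ 87.5 153.8]
wide [ 61.1 100.8]
narrow s [ 81.4 155.9]
wide s [ 60.2 103.4]
cam [0.58709397 0.07956777 0.07      ]
```

Knob is at about 65° in the case frame, so cam ≈ 0. The cover is open about 78 mm and its bar is at case (0, 34), which is world (0.491, 0.000). Moving above the bar.

jog_arm([
  [[-0.0294,0.0302,0,0],[-0.0294,0.0302,0,0],[-0.0294,0.0302,0,0],[-0.0294,0.0302,0,0],[-0.0294,0.0302,0,0],[-0.0294,0.0302,0,0],[-0.0294,0.0302,0,0],[-0.0294,0.0302,0,0],[-0.0294,0.0302,0,0],[-0.0294,0.0302,0,0],[-0.0294,0.0302,0,0],[-0.0294,0.0302,0,0],[-0.0294,0.0302,0,0],[-0.0294,0.0302,0,0],[-0.0294,0.0302,0,0],[-0.0294,0.0302,0,0],[0,0,0,0.17],[0,0,0,0.17],[0,0,0,0.17],[0,0,0,0]],
], claw=0.5)

```text
time_s: 2.7
tcp_pos: [0.4912, -0.0009, 0.2921]
ee_rot: [[-0.977, 0.215, -0.0], [0.215, 0.977, 0.0], [0.0, -0.0, -1.0]]
wrist_force: [-0.5, -0.7, -0.0]
gripper_width: 0.497
gripper_force: 0.0
```

```bash
cat > go.py <<'E'
# prints tool-axis shift from present pose to a case-frame target (mm) of the TCP, and the turn to put tool y at a case angle (deg)
import sys
from fit import *
x,y,z,a=map(float,sys.argv[1:5]); s=sense(); R=s["ee_rot"]
print("t",s["time_s"],"shift",(R.T@(W(p,(x,y,z))-s["tcp_pos"])).round(4))
th=np.arctan2(R[1,1],R[0,1])-p[2]; print("turn",((th-np.radians(a)+np.pi/2)%np.pi-np.pi/2).round(4))
d=s["tcp_pos"][:2]-p[:2];c,q=np.cos(p[2]),np.sin(p[2])
print("case",(c*d[0]+q*d[1]).round(4),(-q*d[0]+c*d[1]).round(4),"z",s["tcp_pos"][2],"F",s["wrist_force"].round(1),"w",s["gripper_width"],s["gripper_force"],"tilt",R[2].round(4),s["joints"].round(1))
E
python3 go.py 0 34 122 90
```

```text
t 2.7 shift [-1.000e-04  5.000e-04  1.701e-01]
turn 0.0029
case -0.0 0.0335 z 0.2921147004354299 F [-0.5 -0.7 -0. ] w 0.49665386332232697 0.0 tilt [ 3.e-04 -1.e-04 -1.e+00] [  18.9    8.9  -17.8   -0.   -63.3 -121.3]
```

jog_arm([
  [[0,0.0005,0.042,0.003],[0,0,0.042,0],[0,0,0.042,0],[0,0,0.03,0],[0,0,0.012,0],[0,0,0,0]],
])

```text
time_s: 3.45
tcp_pos: [0.4915, -0.0005, 0.1241]
ee_rot: [[-0.976, 0.219, -0.001], [0.219, 0.976, -0.0], [0.001, -0.001, -1.0]]
wrist_force: [1.0, 0.1, 0.7]
gripper_width: 0.5
gripper_force: 0.0
```

jog_arm([
  [[0,0,0,0],[0,0,0,0],[0,0,0,0],[0,0,0,0]],
], claw=0)

```text
time_s: 3.95
tcp_pos: [0.4916, -0.0005, 0.1247]
ee_rot: [[-0.975, 0.22, 0.001], [0.22, 0.975, 0.0], [-0.001, 0.0, -1.0]]
wrist_force: [0.2, -0.8, 2.4]
gripper_width: 0.162
gripper_force: 30.0
```

jog_arm([
  [[0,-0.01,0,0],[0,-0.01,0,0],[0,-0.01,0,0],[0,-0.01,0,0],[0,-0.01,0,0],[0,-0.01,0,0],[0,-0.008,0,0],[0,0,0,0],[0,0,0,0]],
])

```text
time_s: 5.08
tcp_pos: [0.4762, -0.0681, 0.1247]
ee_rot: [[-0.975, 0.221, -0.0], [0.221, 0.975, -0.001], [-0.0, -0.001, -1.0]]
wrist_force: [-1.2, -1.1, 5.3]
gripper_width: 0.159
gripper_force: 30.0
```

```bash
python3 go.py 0 -44 122 90
```

```text
t 5.075 shift [-0.     -0.0087  0.0027]
turn -0.0026
case 0.0 -0.0353 z 0.124691627042071 F [-1.2 -1.1  5.3] w 0.15913518038383026 29.999431860633194 tilt [-1.e-04 -8.e-04 -1.e+00] [ 1.130e+01  1.980e+01 -3.180e+01  1.000e-01 -3.840e+01 -1.141e+02]
```

Gripped (14 mm wide, as expected) and moving with it. Now small steps to the stop.

jog_arm([
  [[0,-0.004,0,0],[0,-0.003,0,0],[0,0,0,0],[0,0,0,0]],
])

```text
time_s: 5.58
tcp_pos: [0.4747, -0.0746, 0.1247]
ee_rot: [[-0.975, 0.221, 0.0], [0.221, 0.975, -0.001], [-0.0, -0.001, -1.0]]
wrist_force: [-2.2, -0.7, 5.9]
gripper_width: 0.159
gripper_force: 30.0
```

jog_arm([
  [[0,-0.002,0,0],[0,-0.001,0,0],[0,0,0,0]],
])

```text
time_s: 5.95
tcp_pos: [0.4746, -0.0752, 0.1247]
ee_rot: [[-0.975, 0.221, 0.002], [0.221, 0.975, 0.003], [-0.001, 0.003, -1.0]]
wrist_force: [-2.3, 13.0, 5.8]
gripper_width: 0.158
gripper_force: 30.0
```

jog_arm([
  [[0,-0.002,0,0],[0,0,0,0]],
])

```text
time_s: 6.2
tcp_pos: [0.4745, -0.0756, 0.1246]
ee_rot: [[-0.975, 0.221, 0.003], [0.221, 0.975, 0.005], [-0.002, 0.006, -1.0]]
wrist_force: [-3.1, 23.3, 6.9]
gripper_width: 0.159
gripper_force: 30.0
```

```bash
python3 go.py 0 -44 122 90
```

```text
t 6.2 shift [ 0.     -0.001   0.0026]
turn -0.003
case 0.0 -0.043 z 0.12464866514809828 F [-3.1 23.3  6.9] w 0.15853653980577467 30.031115133206185 tilt [-0.0023  0.0056 -1.    ] [  10.2   19.7  -31.8   -0.4  -38.2 -112.7]
```

The cover is at its stop (force rose to 23 N with no motion). Relax, release and rise.

jog_arm([
  [[0,0.003,0,0],[0,0,0,0]],
])

```text
time_s: 6.45
tcp_pos: [0.4746, -0.075, 0.1247]
ee_rot: [[-0.975, 0.22, 0.001], [0.22, 0.975, 0.001], [-0.001, 0.001, -1.0]]
wrist_force: [-2.8, 8.0, 6.0]
gripper_width: 0.158
gripper_force: 30.0
```

jog_arm([
  [[0,0,0,0],[0,0,0,0],[0,0,-0.03,0],[0,0,-0.05,0],[0,0,0,-0.18],[0,0,0,-0.18],[0,0,0,-0.18],[0,0,0,-0.18],[0,0,0,-0.18],[0,0,0,-0.18],[0,0,0,-0.05],[0,0,0,0]],
], claw=0.5)

```text
time_s: 7.95
tcp_pos: [0.4741, -0.0761, 0.2038]
ee_rot: [[-0.617, -0.787, -0.001], [-0.787, 0.617, -0.0], [0.001, 0.001, -1.0]]
wrist_force: [-0.1, -0.7, 0.1]
gripper_width: 0.502
gripper_force: 0.0
```

```bash
python3 go.py 76 133 150 155; python3 -c "
from h import *
crop('top',250,120,150,148,4,'tc2')"
```

```text
t 7.95 shift [-0.1923  0.007   0.0537]
turn -0.008
case -0.0003 -0.0436 z 0.20384491633169238 F [-0.1 -0.7  0.1] w 0.5018145665865903 0.0 tilt [ 8.e-04  6.e-04 -1.e+00] [ 10.3  13.2 -26.6   0.  -50.3 -48.4]
```

View pics/tc2.png

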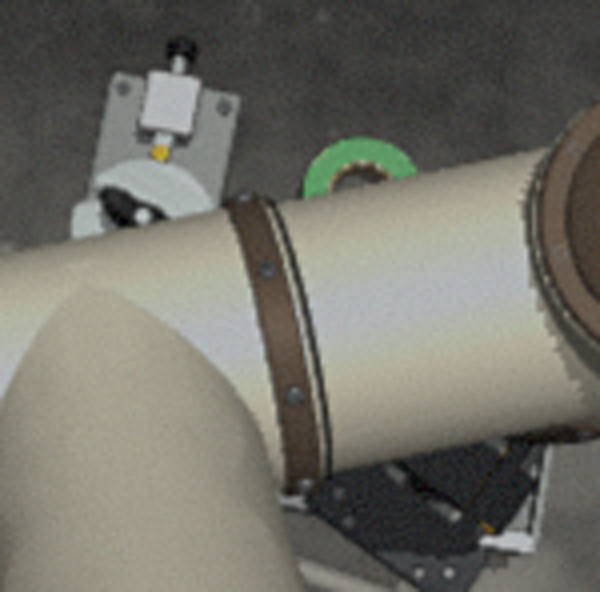

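The camera view is mostly blocked by the arm, but the knob is unchanged (narrow end at crop (105,192)) and the plunger is out. Moving over the knob.

jog_arm([
  [[-0.048,0.0015,0,-0.008],[-0.048,0.0015,0,0],[-0.048,0.0015,0,0],[-0.048,0.0015,0,0],[0,0,0,0],[0,0,0.03,0],[0,0,0.03,0],[0,0,0.012,0],[0,0,0.002,0],[0,0,0,0]],
])

```text
time_s: 9.25
tcp_pos: [0.5875, 0.08, 0.1312]
ee_rot: [[-0.609, -0.793, 0.002], [-0.793, 0.609, 0.0], [-0.001, -0.001, -1.0]]
wrist_force: [0.4, 0.2, 1.0]
gripper_width: 0.499
gripper_force: 0.0
```

```bash
python3 go.py 77 132.5 129 155
```

```text
t 9.25 shift [ 0.0006 -0.0011  0.0022]
turn 0.0012
case 0.0763 0.1335 z 0.13122025751224414 F [0.4 0.2 1. ] w 0.4989366027335182 0.0 tilt [-0.0013 -0.0011 -1.    ] [ 23.4  28.  -15.6   0.  -46.2 -61. ]
```

jog_arm([
  [[0,-0.001,0.001,0],[0,0,0,0],[0,0,0,0],[0,0,0,0],[0,0,0,0]],
], claw=0)

```text
time_s: 9.88
tcp_pos: [0.5882, 0.0793, 0.1295]
ee_rot: [[-0.609, -0.793, 0.001], [-0.793, 0.609, -0.0], [-0.0, -0.001, -1.0]]
wrist_force: [2.5, -3.7, -0.6]
gripper_width: 0.161
gripper_force: 30.0
```

```bash
python3 go.py 77 132.5 129 155; python3 -c "
from station import *; print(sense()['moment'])"
```

```text
t 9.875 shift [ 0.0005 -0.      0.0005]
turn 0.0018
case 0.0772 0.133 z 0.12949934176093683 F [ 2.5 -3.7 -0.6] w 0.16113893952777192 29.9996367841959 tilt [-4.e-04 -1.e-03 -1.e+00] [ 23.3  28.2 -15.6   0.1 -46.1 -60.9]
[-0.63419934 -0.46551766  0.15792265]
```

Gripped well (14 mm). Turning clockwise.

jog_arm([
  [[0,0,0,0.1],[0,0,0,0.1],[0,0,0,0.1],[0,0,0,0.1],[0,0,0,0.1],[0,0,0,0.1],[0,0,0,0]],
])

```text
time_s: 10.75
tcp_pos: [0.589, 0.0782, 0.1295]
ee_rot: [[-0.951, -0.31, 0.002], [-0.31, 0.951, -0.001], [-0.002, -0.002, -1.0]]
wrist_force: [5.0, -7.5, -1.4]
gripper_width: 0.16
gripper_force: 30.0
```

```bash
python3 go.py 76 133 129 90; python3 -c "
from station import *; print(sense()['moment'])"
```

```text
t 10.75 shift [0.0014 0.0019 0.0005]
turn 0.5349
case 0.0782 0.1321 z 0.12949583281050356 F [ 5.  -7.5 -1.4] w 0.1599875759483107 29.998588864691556 tilt [-0.0018 -0.002  -1.    ] [ 23.2  28.2 -15.6   0.2 -46.  -95.3]
[-2.03563364 -1.35585624  0.03501295]
```

Forces are small; continuing to the notch.

jog_arm([
  [[0,0,0,0.1],[0,0,0,0.1],[0,0,0,0.1],[0,0,0,0.1],[0,0,0,0.1],[0,0,0,0.035],[0,0,0,0],[0,0,0,0]],
])

```text
time_s: 11.75
tcp_pos: [0.5891, 0.0769, 0.1295]
ee_rot: [[-0.976, 0.218, 0.002], [0.218, 0.976, -0.003], [-0.002, -0.002, -1.0]]
wrist_force: [5.7, -12.1, -2.5]
gripper_width: 0.161
gripper_force: 30.0
```

```bash
python3 go.py 76 133 129 90; python3 -c "
from h import *
print(sense()['moment']); crop('scene',210,165,150,100,5,'sc2')"
```

```text
t 11.75 shift [0.0025 0.0021 0.0005]
turn -0.0002
case 0.0785 0.1309 z 0.1294757512674645 F [  5.7 -12.1  -2.5] w 0.1608492767101703 29.998981906101108 tilt [-0.0024 -0.0025 -1.    ] [  23.1   28.3  -15.6    0.3  -46.1 -125.9]
[-3.41825709 -1.98130051 -0.13946392]
```

View pics/sc2.png

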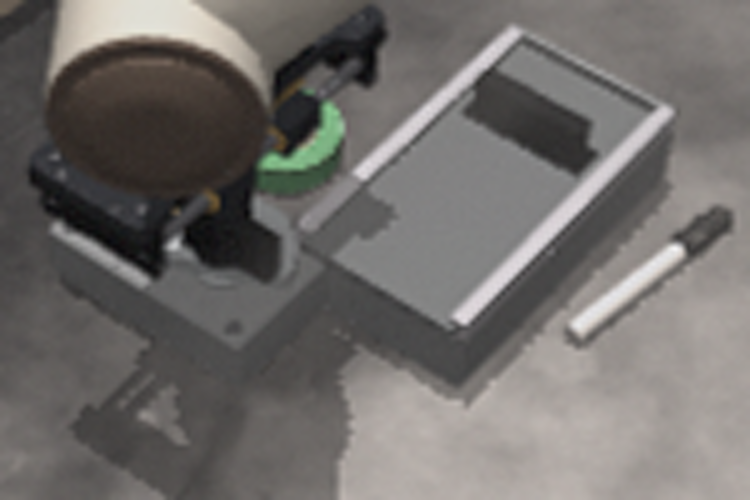

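The cover is shut, with its front end flush at crop (450,325). The gripper hides the plunger, so I'll release, rise and look.

jog_arm([
  [[-0.001,-0.0015,0,0],[0,0,0,0]],
])

```text
time_s: 12.05
tcp_pos: [0.5892, 0.0767, 0.1295]
ee_rot: [[-0.976, 0.218, 0.001], [0.218, 0.976, -0.001], [-0.002, -0.001, -1.0]]
wrist_force: [4.2, -7.9, -0.5]
gripper_width: 0.158
gripper_force: 30.0
```

jog_arm([
  [[0,0,0,0],[0,0,0,0],[0,0,0,0],[0,0,-0.02,0],[0,0,-0.04,0],[0,0,-0.06,0],[0,-0.05,-0.04,0],[0,-0.06,-0.02,0],[0,-0.06,0,0],[0,-0.06,0,0],[0,-0.06,0,0],[0,0,0,0]],
], claw=0.45)

```text
time_s: 13.55
tcp_pos: [0.5244, -0.2064, 0.3079]
ee_rot: [[-0.975, 0.223, -0.001], [0.223, 0.975, 0.0], [0.001, -0.0, -1.0]]
wrist_force: [0.5, -0.4, 0.0]
gripper_width: 0.446
gripper_force: 0.0
```

```bash
python3 go.py 76 133 129 90; python3 -c "
from h import *
a=cv2.resize(capture('top')[120:268,250:400,::-1],None,fx=2.6,fy=2.6,interpolation=2);b=cv2.resize(capture('scene')[165:265,210:360,::-1],None,fx=2.6,fy=2.6,interpolation=2)
b=cv2.copyMakeBorder(b,0,a.shape[0]-b.shape[0],0,0,0);cv2.imwrite('pics/end.png',cv2.hconcat([a,b]))"
```

```text
t 13.55 shift [0.0025 0.2927 0.1789]
turn -0.0046
case 0.0773 -0.1597 z 0.3079042316263261 F [ 0.5 -0.4  0. ] w 0.44635957858913833 0.0 tilt [ 6.e-04 -0.e+00 -1.e+00] [ -5.   15.5  -6.9  -0.  -67.7 -97.9]
```

View pics/end.png

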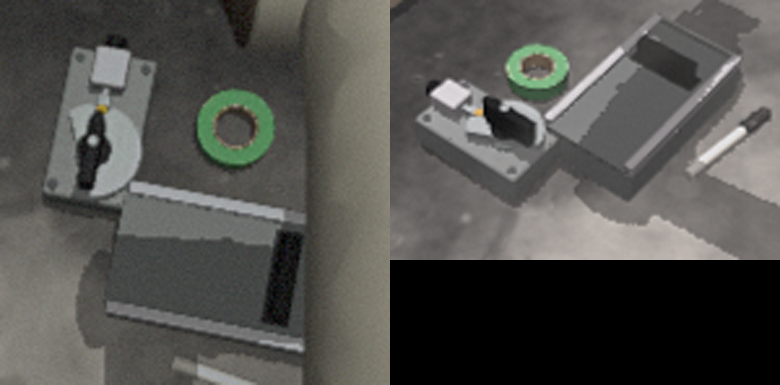

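The knob now points at the plunger (panel (95,150) to (102,115)). The roller is at about (102,108), further in than before, and the tail button is close to the housing. I'll check the roller travel by colour.

```bash
python3 - <<'E'
from fit import *
def c(im):
    w=im[148:172,280:300].astype(float); g=np.clip(w[...,0]-w[...,2]-50,0,None); ys,xs=np.mgrid[148:172,280:300]
    return (g*xs).sum()/g.sum(),(g*ys).sum()/g.sum()
a=cv2.imread("pics/top0.png")[:,:,::-1]
for im in (a,capture("top")): print(inv("top",c(im),.05))
E
```

```text
[123.64509268 131.86243426]
[115.616372   131.76428734]
```

```bash
python3 -c "
from station import *; print(finish_job())"
```

```text
the job is handed in; nothing more can be done
None
```

The job is handed in: the cover is pushed to its stop, the cam is turned to the locked angle with the plunger about 8 mm into its notch (measured from the images), and the gripper is clear of the case, with the arm kept away from the marker, tape roll and weighing boat.

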